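# Release the safety catch and open the orange filament dry cabinet

## Task

Open the filament dry cabinet with the orange door: its door stands ajar on a safety catch, so reach down into the gap behind the door, press the green catch pad down and keep it down while you pull the door open. Leave the orange door wide open (60 degrees or more from shut), with its catch sprung back up, and leave the blue-door cabinet as it is, ajar on its own catch.

Things in the scene. Friction and masses are not known exactly. Their poses are not given: they have to be found in the camera images.
- orange_door (a joint): Orange door (230 mm wide, 16 thick, 34 to 238 mm above the table) of a white cabinet 180 mm deep, 240 wide, 240 high, facing the robot within 15 degrees. Hinged on its left edge seen from the robot. Angle in rad, 0 shut, grows as it opens, to 1.7. Starts at about 0.3; the catch stops it at 0.33. Stays where left (0.1 N m). Inner face to cabinet front: 50 to 55 mm at the pad.
- orange_hinge (a point): Top end of the orange door's hinge line, in the plane of the door's inner face, 238 mm above the table. Turns with the door: z up, x square to the door and pointing inwards from its inner face, towards the cabinet; the door stretches from here along -y. Seen from above the door opens clockwise about this point.
- orange_pad (a point): Top centre of the green pad (50 mm wide, out to 56 mm behind the orange door), 160 mm from the hinge along the door, 26 mm behind its inner face, 216 mm above the table at rest. Axes as the hinge. Slides down on the door up to 22 mm against a spring (2 to 6 N). 8 mm down frees its hook: go 12 to 18 and keep it down until the door is past 0.55 rad. It moves with the door.
- blue_door (a joint): Blue door of the other white cabinet, which is the same but for its colour, and stands beside it, left or right. Angle in rad as for the orange door; it starts at about 0.3, and must stay ajar on its catch.

How it is judged:
By the outcome, as a careful person would: the job done as asked, in the order asked, and still so for the second after the job is handed in, with the robot touching nothing.
It also fails if it takes over 40 s, if anything falls off the work surface, if the arm or the gripper's body presses on something with over 40 N, if the wrist force passes 120 N, or if a joint passes its speed limit or range.

## Robot

A 7-joint arm with a two-finger parallel gripper is mounted at the origin on the work surface. World frame = base frame: x ahead of the robot, y to its left, z up, the work surface at z = 0. Lengths are in mm, angles in rad, forces in N, time in s.
With the tool pointing down it reaches from about 350 to 900 mm from the base axis. Payload 8.1 kg.
Tool frame: the origin (TCP) lies midway between the tips of the shut fingers; the grasp point (between the pads) lies 19 mm behind it; y points along the fingers, x is the direction in which the jaws open and shut, and the axes are right-handed (so a half turn about y gives the same grasp; the last joint's range is limited). The gripper opens to 92 mm and grips with 3 to 60 N. Pads are 19 mm wide; open, the fingers measure 130 mm over their backs; the gripper's body (75 mm by 190 mm) begins 47 mm behind the grasp point.
Start: joints at [1.021, 0.434, 0.025, 1.573, -0.012, 1.134, -0.075], TCP at [270.031, -563.671, 226.742] pointing down, gripper open.
Joint ranges: [-2.62, 2.62], [-0.44, 2.09], [-1.27, 1.32], [0.08, 2.57], [-1.32, 4.46], [0.12, 2], [-2.74, 2.74]. Speed limits (rad/s): [2.22, 2.22, 3.01, 3.01, 3.14, 3.14, 3.14].

## Interface

Orientations are given as [roll, pitch, yaw] about the fixed x, y, z axes, in that order (R = Rz(yaw) Ry(pitch) Rx(roll)).
In Python, from cell import sense, capture, camera_info, close_job gives the robot as it stands.
- The arm moves only by the tool step_arm, never from a script. Its argument "plan" is a list of rows, each a list of 7 numbers: the turn, a rotation vector about the tool's x, y, z in rad, then the shift along the tool's x, y, z in mm, then the closure in counts, from 0 (fully open) to 255 (shut). A call has exactly 10 rows; each row shifts and turns the commanded pose from where the row before left it, along the tool's axes as they then stand; what a row does not reach is not made up. A row lasts 1/12 s, in which the tool goes at most 41.7 mm and 7.16 degrees, less where a joint would pass 70% of its speed; a pose out of reach is approached as far as the arm can. A call is refused whole if a number of a shift passes 41.7 or a number of a turn 0.125, either way. A call with a gripper value outside its range is refused whole. The fingers move at their own pace and stop on an object; the grip force is fixed at half the most. Time passes only in rows, so rows that do not move let the fingers close, or fill a call up. It gives the time, the measured TCP pose, the force and the opening at its end, in the units of the state.
- sense(): the state, without advancing time (a new reading comes with each control period).
- capture(name): name is "scene" or "side" or "wrist"; returns the picture (384x512x3 uint8, red, green, blue); there is no depth.
- camera_info(name): a dict with "mtx" (3x3 intrinsics, pixels), "k1" (the pictures are not rectified: a ray, as slopes to the right and down, at radius r is drawn at 1 + k1 r^2 times it, then the intrinsics apply), "rvec" (rotation vector, rad) and "tvec" (3), from world to camera coordinates, as OpenCV has them; the wrist camera has in their place "hand_eye" (4x4, takes a point from camera to tool coordinates, whose origin is the TCP and whose axes are the tool frame's). Camera axes: x right, y down, z forward; pixel columns grow to the right and rows downward; lengths in mm; the calibration is good to about 2 mm. A picture is of the moment at which its call begins: read the wrist's pose just before it. camera_info takes no time and is no camera call.
- close_job(): hands the job in, once; it reports no verdict.
The state is a dict: "time": time; "qpos": joint angles; "qd": joint speeds; "effort": joint torques, N m; "ee_pos": TCP position; "tcp_rot": TCP orientation; "ft_force": force on the tool from outside, world axes, zero at the start; "torque": the same for the moment, N m; "finger_gap": finger opening in mm.
Only numpy, scipy, OpenCV 4.12 (cv2) and the standard library are available. Lean on these libraries where they do the work, as an engineer would, in place of code of your own. Each camera call takes 0.05 s, during which the arm holds its last target.

## Working session

There is one attempt and no reset: what is moved stays moved. The work goes in short steps, Python scripts to look and compute and a tool call to move; the robot and the scene stay as the last step left them, time stands still between calls to the robot, and variables do not carry over. Pictures are saved under pics/ and viewed, and the job is handed in when it is done.

Besides the shell and the picture viewer there is one more tool, called as name(argument=value, ...), one argument or row to a line, values as JSON. step_arm: Moves the arm, as the interface text tells. Its arguments: {"type":"object","properties":{"plan":{"type":"array","items":{"type":"array","items":{"type":"number"}}}},"required":["plan"]}

```bash
ls; mkdir -p pics; python3 - <<'E'
from cell import *
import cv2
print(sense())
for n in("scene","side"):
    im=capture(n); cv2.imwrite(f"pics/{n}0.png",im[:,:,::-1]); print(n,camera_info(n))
print(camera_info("wrist"))
E
```

```text
pics
{'time': 0.0, 'qpos': array([ 1.02138835,  0.4352229 ,  0.02498507,  1.5741124 , -0.01155861,
        1.13399687, -0.0751105 ]), 'qd': array([ 0.00056267, -0.000857  , -0.0011321 , -0.00110626, -0.00063014,
        0.00220197, -0.00120816]), 'effort': array([-1.55553924e-03, -6.67844796e+01,  9.84540023e-01, -3.14458251e+01,
       -6.05903263e-02,  4.28338966e-02,  1.63851937e-04]), 'ee_pos': array([ 269.75990791, -563.2101314 ,  225.93926562]), 'tcp_rot': array([-1.57098336,  0.00158461, -1.12406241]), 'ft_force': array([-0.14530235, -0.05982567, -0.14326803]), 'torque': array([ 0.03309623, -0.00499186, -0.01389385]), 'finger_gap': 91.81403560312846}
scene {'mtx': array([[498.05205248,   0.        , 258.64438232],
       [  0.        , 498.05205248, 191.31308445],
       [  0.        ,   0.        ,   1.        ]]), 'k1': -0.22434430036413613, 'rvec': array([ 0.48981964, -2.94184786,  0.67920123]), 'tvec': array([ 601.84963147,  232.33801182, 1462.62774391])}
side {'mtx': array([[451.33533396,   0.        , 255.72131728],
       [  0.        , 451.33533396, 193.27532715],
       [  0.        ,   0.        ,   1.        ]]), 'k1': 0.04224637941992287, 'rvec': array([ 0.63680994, -2.64524023,  1.11652459]), 'tvec': array([547.83152293, 304.00194826, 943.98291063])}
{'mtx': array([[270.4186994 ,   0.        , 258.88225062],
       [  0.        , 270.4186994 , 188.82597463],
       [  0.        ,   0.        ,   1.        ]]), 'k1': -0.063475428213993, 'hand_eye': array([[ 9.99999669e-01, -8.00893387e-04, -1.40821196e-04,
        -1.01336086e+00],
       [-8.63584807e-05, -2.76788270e-01,  9.60930927e-01,
        -1.57835414e+02],
       [-8.08580880e-04, -9.60930597e-01, -2.76788248e-01,
         7.56648860e+01],
       [ 0.00000000e+00,  0.00000000e+00,  0.00000000e+00,
         1.00000000e+00]])}
```

View pics/scene0.png

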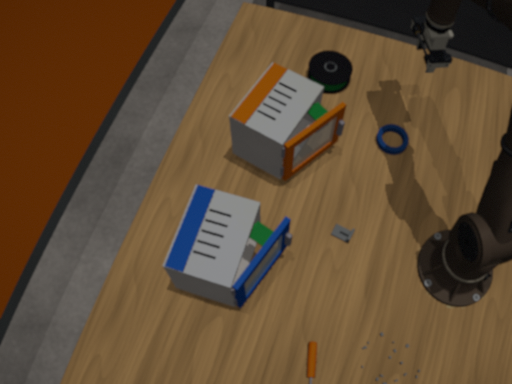

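View pics/side0.png

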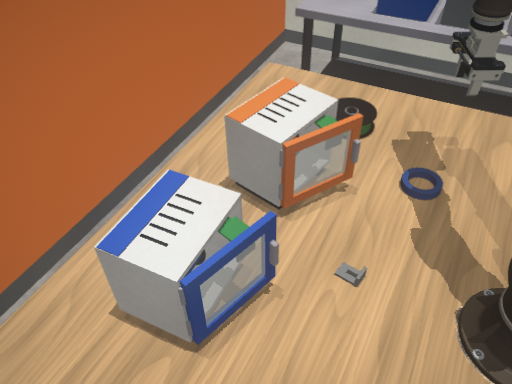

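```bash
python3 - <<'E'
import cv2
for n,(x0,y0,x1,y1) in {"scene":(220,55,360,190),"side":(215,70,375,215)}.items():
    im=cv2.imread(f"pics/{n}0.png")[y0:y1,x0:x1]
    im=cv2.resize(im,None,fx=5,fy=4 if 0 else 5,interpolation=cv2.INTER_CUBIC)[:, :]
    s=min(1,800/im.shape[1],600/im.shape[0]); s=4/5
    im=cv2.resize(im,None,fx=s,fy=s)
    for k in range(0,im.shape[1],80): cv2.putText(im,str(x0+k//4),(k,10),0,.35,(0,0,255)); cv2.line(im,(k,0),(k,600),(90,90,90),1)
    for k in range(0,im.shape[0],80): cv2.putText(im,str(y0+k//4),(0,k+10),0,.35,(0,0,255)); cv2.line(im,(0,k),(700,k),(90,90,90),1)
    cv2.imwrite(f"pics/{n}0c.png",im)
E
```

```text
(no output)
```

View pics/scene0c.png

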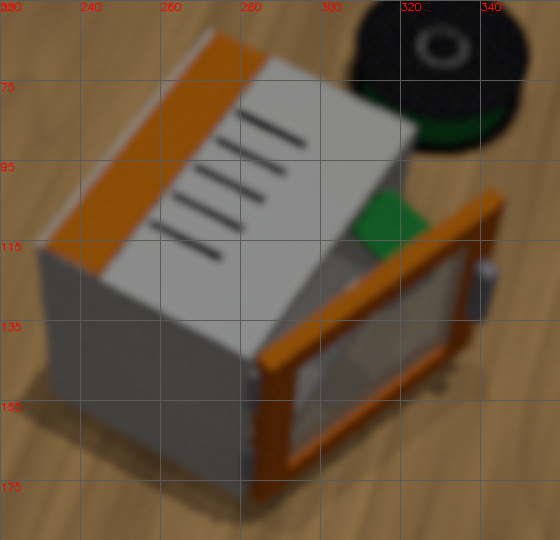

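View pics/side0c.png

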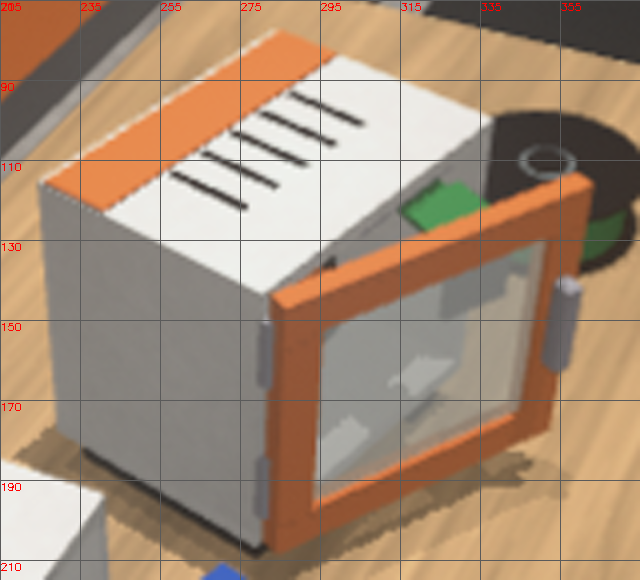

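```bash
cat > h.py <<'E'
import numpy as np,cv2
from cell import *
from scipy.spatial.transform import Rotation as R
def undist(n,uv):
    c=camera_info(n);K=c["mtx"];d=np.array([c["k1"],0,0,0,0.])
    return cv2.undistortPoints(np.array(uv,float).reshape(-1,1,2),K,d).reshape(-1,2)
def toplane(n,uv,z):
    c=camera_info(n);p=undist(n,uv);Rm=cv2.Rodrigues(c["rvec"])[0];o=-Rm.T@c["tvec"]
    d=np.c_[p,np.ones(len(p))]@Rm
    return o+d*((z-o[2])/d[:,2])[:,None]
def proj(n,P):
    c=camera_info(n)
    return cv2.projectPoints(np.array(P,float).reshape(-1,1,3),c["rvec"],c["tvec"],c["mtx"],np.array([c["k1"],0,0,0,0.]))[0].reshape(-1,2)
E
python3 - <<'E'
from h import *
np.set_printoptions(suppress=True,precision=1)
D={"scene":[(284.3,143.3),(286.5,147.8),(343,102.5),(345.8,105.3)],"side":[(282,143.5),(287,147.5),(358.5,113.3),(363.3,116)]}
C={"scene":[(281.3,145),(323.8,86.8),(229.5,116.8),(273.3,62.5)],"side":[(280.8,143.5),(338,99.8),(224.5,116),(284.5,77.5)]}
for n in D:
    d=toplane(n,D[n],238);c=toplane(n,C[n],240)
    print(n,"door HI,HO,FI,FO\n",d,"\ncab FL FR BL BR\n",c)
    print("lens",np.linalg.norm(d[2]-d[0]),np.linalg.norm(d[3]-d[1]),np.linalg.norm(d[0]-d[1]),np.linalg.norm(c[0]-c[1]),np.linalg.norm(c[0]-c[2]))
    for a,b in((d[2],d[0]),(d[3],d[1]),(c[1],c[0]),(c[3],c[2])):
        v=b-a;print("yaw of +y:",np.arctan2(-v[0],v[1]))
E
```

```text
scene door HI,HO,FI,FO
 [[ 595.1 -104.9  238. ]
 [ 584.9  -92.9  238. ]
 [ 474.3 -295.7  238. ]
 [ 464.  -288.6  238. ]] 
cab FL FR BL BR
 [[ 601.   -95.7  240. ]
 [ 543.  -331.4  240. ]
 [ 770.6 -138.5  240. ]
 [ 715.  -372.2  240. ]]
lens 225.8175404938656 230.0020041263199 15.715267841150531 242.726395469903 174.90013072825113
yaw of +y: -0.5645766113748975
yaw of +y: -0.5536560106554645
yaw of +y: -0.2415835663166001
yaw of +y: -0.23355931797759644
side door HI,HO,FI,FO
 [[ 597.2 -101.5  238. ]
 [ 580.6  -93.1  238. ]
 [ 478.1 -296.1  238. ]
 [ 463.8 -289.9  238. ]] 
cab FL FR BL BR
 [[ 598.7  -97.9  240. ]
 [ 544.2 -329.   240. ]
 [ 771.9 -136.6  240. ]
 [ 716.1 -371.5  240. ]]
lens 228.11158017833435 228.88829969176763 18.616134255797324 237.45291778624986 177.52083109964698
yaw of +y: -0.5493901001240888
yaw of +y: -0.5356254254223028
yaw of +y: -0.23152225928350723
yaw of +y: -0.23314392096585648
```

```bash
cat >> h.py <<'E'
def sq(p,yaw):
    return np.array([np.cos(yaw),np.sin(yaw)]),np.array([-np.sin(yaw),np.cos(yaw)])
def doorpt(h,yaw,a,b,z): # a along door from hinge, b behind inner face
    x,y=sq(0,yaw); return np.r_[h-a*y+b*x,z]
E
python3 - <<'E'
from h import *
from scipy.optimize import least_squares
np.set_printoptions(suppress=True,precision=2)
D={"scene":[(284.3,143.3),(286.5,147.8),(343,102.5),(345.8,105.3)],"side":[(282,143.5),(287,147.5),(358.5,113.3),(363.3,116)]}
def f(p,ns=("scene","side")):
    P=[doorpt(p[:2],p[2],a,b,238) for a,b in((0,0),(0,-16),(230,0),(230,-16))]
    return np.concatenate([(proj(n,P)-D[n]).ravel() for n in ns])
for ns in(("scene",),("side",),("scene","side")):
    s=least_squares(f,[595,-102,-.55],args=(ns,),x_scale=[1,1,.01]); print(s.x,s.fun)
p=s.x
print("pad",doorpt(p[:2],p[2],160,26,216))
for n in D: print(n,proj(n,[doorpt(p[:2],p[2],a,b,216) for a,b in((135,56),(185,56),(135,0),(185,0))]))
E
```

```text
[ 597.26 -102.36   -0.56] [-1.01  0.52  0.53 -0.15 -0.22 -0.56  0.74  0.1 ]
[ 595.75 -100.69   -0.54] [ 0.42  0.37 -0.66 -0.02  0.37 -0.41 -0.11 -0.04]
[ 596.56 -101.51   -0.55] [-0.86  0.84  0.72  0.13 -0.62 -0.78  0.38 -0.15  0.26  0.08 -0.89 -0.3
  0.77 -0.22  0.24  0.17]
pad [ 535.38 -251.62  216.  ]
scene [[305.27 110.69]
 [317.63 102.01]
 [318.19 122.86]
 [330.55 113.92]]
side [[314.31 121.39]
 [330.07 115.29]
 [327.93 132.55]
 [343.97 126.08]]
```

step_arm(
  plan=[
    [0, 0, 0, 0, -20, 0, 255],
    [0, 0, 0, 0, -30, 0, 255],
    [0, 0, 0, 0, -30, 0, 255],
    [0, 0, 0, -10, 0, 23, 255],
    [0, 0, 0, -10, 0, 23, 255],
    [0, 0, 0, -10, 0, 23, 255],
    [0, 0, 0, -10, 0, 23, 255],
    [0, 0, 0, -10, 0, 23, 255],
    [0, 0, 0, -10, 0, 23, 255],
    [0, 0, 0, -10, 0, 23, 255],
  ],
)

```text
time: 0.93
ee_pos: [385.5, -429.8, 306.4]
tcp_rot: [-1.571, 0.001, -1.124]
ft_force: [-0.0, -0.7, -0.4]
finger_gap: 29.7
```

step_arm(
  plan=[
    [0, 0, 0, -10, 0, 23, 255],
    [0, 0, 0, -10, 0, 23, 255],
    [0, 0, 0, -10, 0, 23, 255],
    [0, -0.12, 0, 0, 0, 0, 255],
    [0, -0.12, 0, 0, 0, 0, 255],
    [0, -0.12, 0, 0, 0, 0, 255],
    [0, -0.12, 0, 0, 0, 0, 255],
    [0, -0.12, 0, 0, 0, 0, 255],
    [0, -0.12, 0, 0, 0, 0, 255],
    [0, -0.12, 0, 0, 0, 0, 255],
  ],
)

```text
time: 1.77
ee_pos: [434.0, -374.0, 306.3]
tcp_rot: [-1.571, 0.001, -0.278]
ft_force: [0.1, 1.1, 0.2]
finger_gap: 0.4
```

step_arm(
  plan=[
    [0, -0.12, 0, 0, 0, 0, 255],
    [0, -0.12, 0, 0, 0, 0, 255],
    [0, -0.12, 0, 0, 0, 0, 255],
    [0, -0.12, 0, 0, 0, 0, 255],
    [0, -0.12, 0, 0, 0, 0, 255],
    [0, -0.12, 0, 0, 0, 0, 255],
    [0, -0.12, 0, 0, 0, 0, 255],
    [0, -0.12, 0, 0, 0, 0, 255],
    [0, -0.12, 0, 0, 0, 0, 255],
    [0, -0.12, 0, 0, 0, 0, 255],
  ],
)

```text
time: 2.6
ee_pos: [434.0, -374.0, 306.3]
tcp_rot: [-1.57, 0.0, 0.922]
ft_force: [0.1, 0.6, 0.0]
finger_gap: 0.2
```

```bash
cat >> h.py <<'E'
def to(target,yaw):
    s=sense();Rm=R.from_euler("xyz",s["tcp_rot"]).as_matrix()
    print("t",s["time"],"tcp",s["ee_pos"].round(1),s["tcp_rot"].round(3),"f",s["ft_force"].round(1),"gap",round(s["finger_gap"],1))
    print("tool shift",(Rm.T@(np.array(target)-s["ee_pos"])).round(1))
    Rt=R.from_euler("xyz",[-np.pi/2,0,yaw])
    print("tool turn",(R.from_matrix(Rm).inv()*Rt).as_rotvec().round(3),"q",s["qpos"].round(2))
E
python3 - <<'E'
from h import *
to(doorpt(np.array([596.5,-101.5]),-.55,160,25,306),1.02)
E
```

```text
t 2.6 tcp [ 434.  -374.   306.3] [-1.57   0.     0.922] f [0.1 0.6 0. ] gap 0.2
tool shift [158.6   0.3  -5.5]
tool turn [-0.001 -0.098  0.   ] q [ 0.94  0.33 -0.43  1.55  0.14  1.29  1.41]
```

step_arm(
  plan=[
    [0, 0, 0, 20, 0, -0.7, 255],
    [0, 0, 0, 20, 0, -0.7, 255],
    [0, 0, 0, 20, 0, -0.7, 255],
    [0, 0, 0, 20, 0, -0.7, 255],
    [0, 0, 0, 20, 0, -0.7, 255],
    [0, 0, 0, 20, 0, -0.7, 255],
    [0, 0, 0, 20, 0, -0.7, 255],
    [0, 0, 0, 18.5, 0, -0.7, 255],
    [0, -0.098, 0, 0, 0, 0, 255],
    [0, 0, 0, 0, 0, 0, 255],
  ],
)

```text
time: 3.43
ee_pos: [535.8, -250.4, 306.3]
tcp_rot: [-1.57, -0.0, 1.021]
ft_force: [-0.8, -0.3, -0.5]
finger_gap: 0.5
```

```bash
python3 - <<'E'
from h import *
to(doorpt(np.array([596.5,-101.5]),-.55,160,25,306),1.02)
for n in("scene","side","wrist"):
    im=capture(n)[:,:,::-1]; 
    if n!="wrist":
        x0,y0,x1,y1={"scene":(220,35,380,190),"side":(205,40,385,215)}[n]
        im=cv2.resize(im[y0:y1,x0:x1],None,fx=3.4,fy=3.4,interpolation=cv2.INTER_CUBIC)
    cv2.imwrite(f"pics/{n}1.png",im)
E
```

```text
t 3.4333 tcp [ 535.8 -250.4  306.3] [-1.57  -0.     1.021] f [-0.8 -0.3 -0.5] gap 0.5
tool shift [-1.3  0.3  1.1]
tool turn [-0.001  0.001  0.   ] q [ 0.7   0.38 -0.5   1.5   0.18  1.31  1.2 ]
```

View pics/wrist1.png

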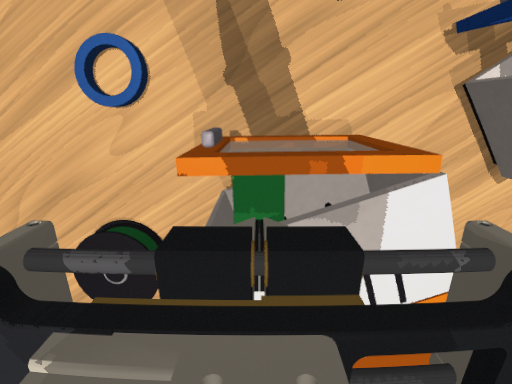

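View pics/side1.png

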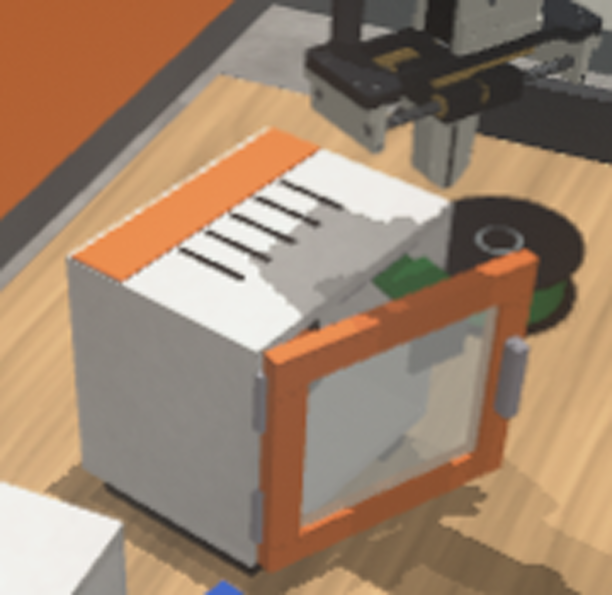

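View pics/scene1.png

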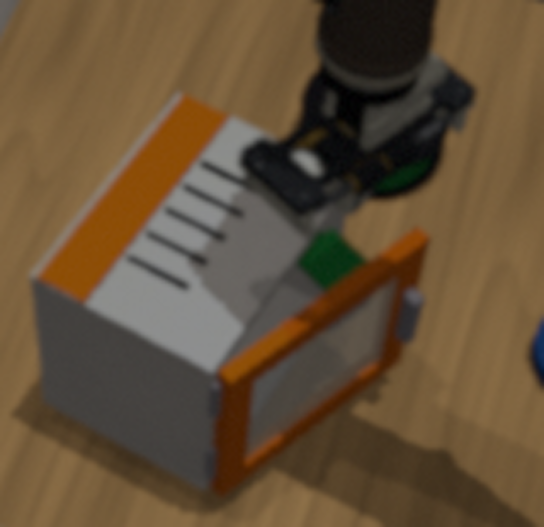

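```bash
cat >> h.py <<'E'
def wplane(uv,z,s=None):
    s=s or sense();c=camera_info("wrist");T=np.eye(4);T[:3,:3]=R.from_euler("xyz",s["tcp_rot"]).as_matrix();T[:3,3]=s["ee_pos"]
    M=T@c["hand_eye"];p=undist("wrist",uv);d=np.c_[p,np.ones(len(p))]@M[:3,:3].T;o=M[:3,3]
    return o+d*((z-o[2])/d[:,2])[:,None]
E
python3 - <<'E'
from h import *
np.set_printoptions(suppress=True,precision=1)
a=wplane([(178,175),(440,173),(178,156),(440,155)],238)
print(a, np.linalg.norm(a[1]-a[0]),np.linalg.norm(a[0]-a[2]))
v=a[1]-a[0];print("yaw",np.arctan2(-v[0],v[1]))
b=wplane([(234,220),(285,220)],216);print(b,b.mean(0))
h=np.array([596.5,-101.5]);x,y=sq(0,-.55)
for q in np.r_[a,b]: print("along",-(q[:2]-h)@y,"behind",(q[:2]-h)@x)
E
python3 -c "
import cv2
im=cv2.imread('pics/wrist1.png')[120:240,160:460];cv2.imwrite('pics/w1c.png',cv2.resize(im,None,fx=2.6,fy=2.6,interpolation=2))"
```

```text
[[ 479.2 -298.8  238. ]
 [ 599.9 -103.1  238. ]
 [ 465.9 -288.9  238. ]
 [ 584.8  -97.1  238. ]] 229.89754205411435 16.572784893457154
yaw -0.552420246830436
[[ 546.4 -287.7  216. ]
 [ 573.3 -245.   216. ]] [ 559.9 -266.3  216. ]
along 229.5385216314678 behind 3.163427627122104
along -0.35834709966099276 behind 3.7198358814008756
along 228.01865778700304 behind -13.339517959017684
along 2.3929987290955403 behind -12.304336990918527
along 184.9211610323805 behind 54.647828518073425
along 134.40696130742162 behind 55.24443857348125
```

View pics/w1c.png

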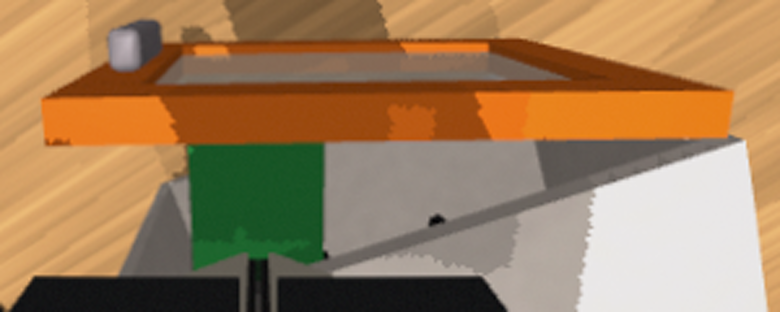

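step_arm(
  plan=[
    [0, 0, 0, 0, 15, 0, 255],
    [0, 0, 0, 0, 20, 0, 255],
    [0, 0, 0, 0, 15, 0, 255],
    [0, 0, 0, 0, 10, 0, 255],
    [0, 0, 0, 0, 10, 0, 255],
    [0, 0, 0, 0, 7, 0, 255],
    [0, 0, 0, 0, 5, 0, 255],
    [0, 0, 0, 0, 2, 0, 255],
    [0, 0, 0, 0, 0, 0, 255],
    [0, 0, 0, 0, 0, 0, 255],
  ],
)

```text
time: 4.42
ee_pos: [535.5, -251.9, 223.2]
tcp_rot: [-1.572, -0.0, 1.014]
ft_force: [0.4, -0.2, 0.1]
finger_gap: 0.4
```

```bash
python3 - <<'E'
from h import *
to(doorpt(np.array([596.5,-101.5]),-.55,160,26,201),1.02)
cv2.imwrite("pics/wrist2.png",capture("wrist")[:,:,::-1])
E
```

```text
t 4.4167 tcp [ 535.5 -251.9  223.2] [-1.572 -0.     1.014] f [ 0.4 -0.2  0.1] gap 0.4
tool shift [ 0.1 22.2  0.7]
tool turn [ 0.001 -0.006  0.   ] q [ 0.7   0.43 -0.49  1.63  0.22  1.13  1.16]
```

View pics/wrist2.png

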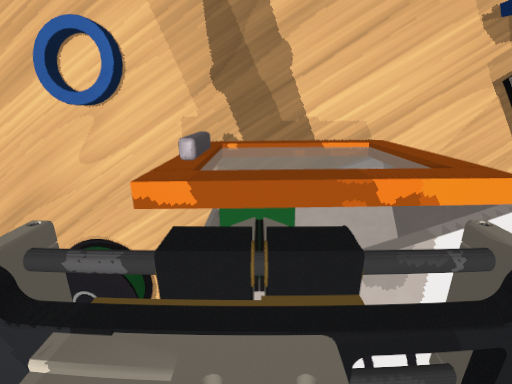

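The fingertips are in the gap, centred on the pad (columns 220–295, row 215), touching nothing. Now pressing.

step_arm(
  plan=[
    [0, 0, 0, 0, 3, 0, 255],
    [0, 0, 0, 0, 3, 0, 255],
    [0, 0, 0, 0, 3, 0, 255],
    [0, 0, 0, 0, 3, 0, 255],
    [0, 0, 0, 0, 3, 0, 255],
    [0, 0, 0, 0, 3, 0, 255],
    [0, 0, 0, 0, 2.5, 0, 255],
    [0, 0, 0, 0, 2, 0, 255],
    [0, 0, 0, 0, 0, 0, 255],
    [0, 0, 0, 0, 0, 0, 255],
  ],
)

```text
time: 5.3
ee_pos: [535.3, -251.8, 200.3]
tcp_rot: [-1.571, -0.0, 1.014]
ft_force: [0.7, -0.4, 4.5]
finger_gap: 0.1
```

```bash
python3 - <<'E'
from h import *
to(doorpt(np.array([596.5,-101.5]),-.55,160,26,201),1.02)
cv2.imwrite("pics/wrist3.png",capture("wrist")[:,:,::-1])
cv2.imwrite("pics/side3.png",cv2.resize(capture("side")[40:215,205:385,::-1],None,fx=3.4,fy=3.4))
E
```

```text
t 5.3 tcp [ 535.3 -251.8  200.3] [-1.571 -0.     1.014] f [ 0.7 -0.4  4.5] gap 0.1
tool shift [ 0.1 -0.7  0.4]
tool turn [ 0.    -0.006  0.   ] q [ 0.69  0.45 -0.49  1.66  0.23  1.09  1.15]
```

View pics/side3.png

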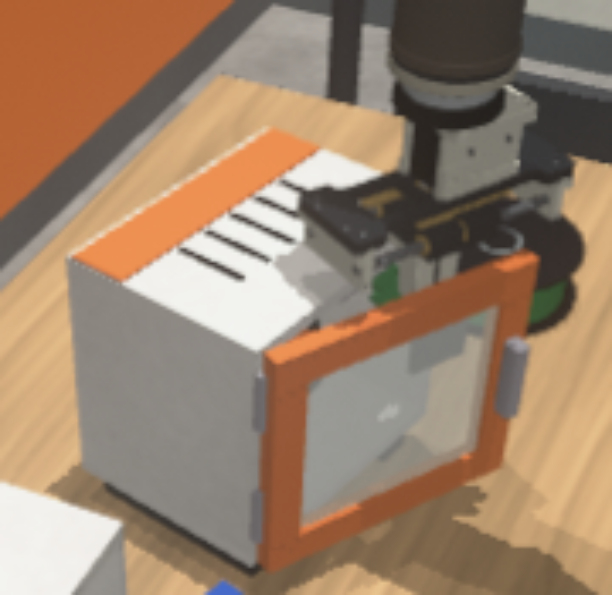

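step_arm(
  plan=[
    [0, 0, 0, 0, 0, 5, 255],
    [0, 0, 0, 0, 0, 5, 255],
    [0, 0, 0, 0, 0, 5, 255],
    [0, 0.03, 0, -0.4, 0, 5, 255],
    [0, 0.04, 0, -0.5, 0, 6.5, 255],
    [0, 0.05, 0, -0.5, 0, 8, 255],
    [0, 0.05, 0, -0.5, 0, 8, 255],
    [0, 0.05, 0, -0.5, 0, 8, 255],
    [0, 0.05, 0, -0.5, 0, 8, 255],
    [0, 0.05, 0, -0.5, 0, 8, 255],
  ],
)

```text
time: 6.23
ee_pos: [481.1, -212.5, 200.6]
tcp_rot: [-1.572, -0.002, 0.692]
ft_force: [3.3, 1.8, 5.6]
finger_gap: 0.1
```

```bash
python3 - <<'E'
from h import *
th=.315+.32; 
to(doorpt(np.array([596.5,-101.5]),-.55-.32,160,11,200.5),1.02-.32)
cv2.imwrite("pics/wrist4.png",capture("wrist")[:,:,::-1])
cv2.imwrite("pics/side4.png",cv2.resize(capture("side")[40:240,205:405,::-1],None,fx=3,fy=3))
E
```

```text
t 6.2333 tcp [ 481.1 -212.5  200.6] [-1.572 -0.002  0.692] f [3.3 1.8 5.6] gap 0.1
tool shift [-0.2  0.1 -0.6]
tool turn [ 0.001 -0.008  0.002] q [ 0.66  0.34 -0.45  1.82  0.17  1.02  0.84]
```

View pics/side4.png

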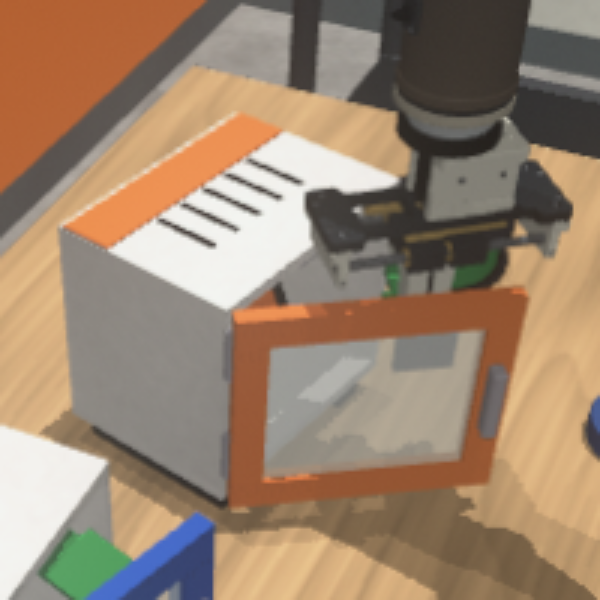

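View pics/wrist4.png

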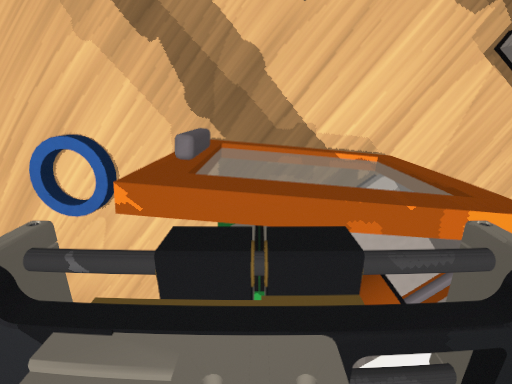

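step_arm(
  plan=[
    [0, 0.05, 0, -0.5, 0, 8, 255],
    [0, 0.05, 0, -0.5, 0, 8, 255],
    [0, 0.05, 0, -0.5, 0, 8, 255],
    [0, 0.05, 0, -0.5, 0, 8, 255],
    [0, 0.05, 0, -0.5, 0, 8, 255],
    [0, 0.05, 0, -0.5, 0, 8, 255],
    [0, 0.05, 0, -0.5, 0, 8, 255],
    [0, 0.05, 0, -0.5, 0, 8, 255],
    [0, 0.05, 0, -0.5, 0, 8, 255],
    [0, 0.05, 0, -0.5, 0, 8, 255],
  ],
)

```text
time: 7.17
ee_pos: [441.4, -145.3, 200.6]
tcp_rot: [-1.572, -0.002, 0.193]
ft_force: [2.7, -0.6, 3.7]
finger_gap: 0.4
```

```bash
python3 - <<'E'
from h import *
to(doorpt(np.array([596.5,-101.5]),-.55-.82,160,11,200.5),1.02-.82)
cv2.imwrite("pics/scene5.png",capture("scene")[:,:,::-1])
cv2.imwrite("pics/side5.png",cv2.resize(capture("side")[40:240,205:405,::-1],None,fx=3,fy=3))
E
```

```text
t 7.1667 tcp [ 441.4 -145.3  200.6] [-1.572 -0.002  0.193] f [ 2.7 -0.6  3.7] gap 0.4
tool shift [0.7 0.1 1. ]
tool turn [ 0.001 -0.007  0.002] q [ 0.53  0.23 -0.39  1.96  0.11  0.97  0.28]
```

View pics/side5.png

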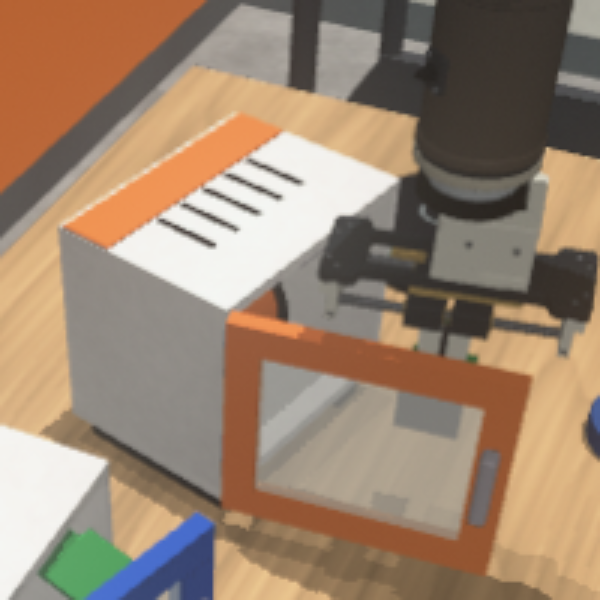

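View pics/scene5.png

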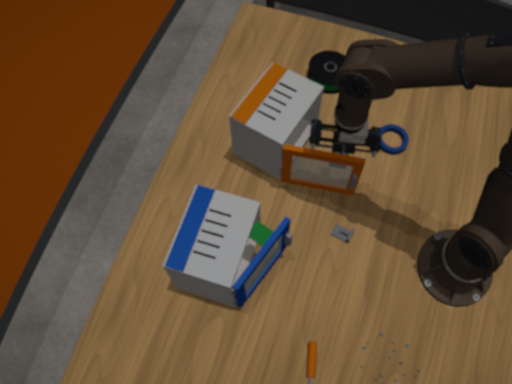

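step_arm(
  plan=[
    [0, 0.05, 0, -0.4, 0, 8, 255],
    [0, 0.05, 0, -0.4, 0, 8, 255],
    [0, 0.05, 0, -0.4, 0, 8, 255],
    [0, 0.03, 0, -0.3, 0, 5, 255],
    [0, 0, 0, 0, 0, 0, 255],
    [0, 0, 0, 0, 0, 0, 255],
    [0, 0, 0, 0, 0, -1, 255],
    [0, 0, 0, 0, 0, -1, 255],
    [0, 0, 0, 0, 0, 0, 255],
    [0, 0, 0, 0, 0, 0, 255],
  ],
)

```text
time: 8.1
ee_pos: [435.8, -119.5, 200.3]
tcp_rot: [-1.571, -0.0, 0.014]
ft_force: [2.6, -0.3, 4.7]
finger_gap: 0.3
```

step_arm(
  plan=[
    [0, 0, 0, 0, -4, 0, 255],
    [0, 0, 0, 0, -4, 0, 255],
    [0, 0, 0, 0, -4, 0, 255],
    [0, 0, 0, 0, -6, 0, 255],
    [0, 0, 0, 0, -8, 0, 255],
    [0, 0, 0, 0, -15, 0, 255],
    [0, 0, 0, 0, -20, 0, 255],
    [0, 0, 0, 0, -20, 0, 255],
    [0, 0, 0, 0, -20, 0, 255],
    [0, 0, 0, 0, -10, 0, 255],
  ],
)

```text
time: 8.93
ee_pos: [435.6, -118.7, 313.6]
tcp_rot: [-1.571, -0.001, 0.014]
ft_force: [0.7, 0.2, -0.2]
finger_gap: 0.6
```

```bash
python3 - <<'E'
from h import *
print(sense()["ft_force"])
cv2.imwrite("pics/wrist6.png",capture("wrist")[:,:,::-1])
for n in("scene","side"): cv2.imwrite(f"pics/{n}6.png",capture(n)[:,:,::-1])
E
```

```text
[ 0.68417646  0.21741877 -0.21676395]
```

View pics/wrist6.png

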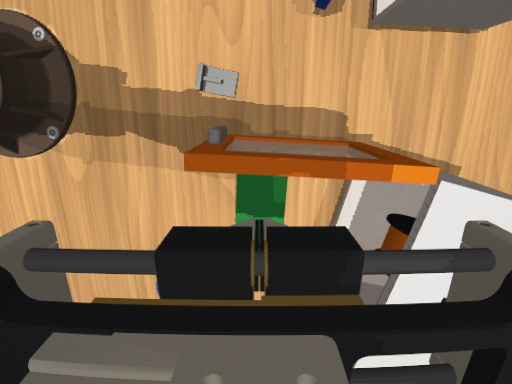

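View pics/side6.png

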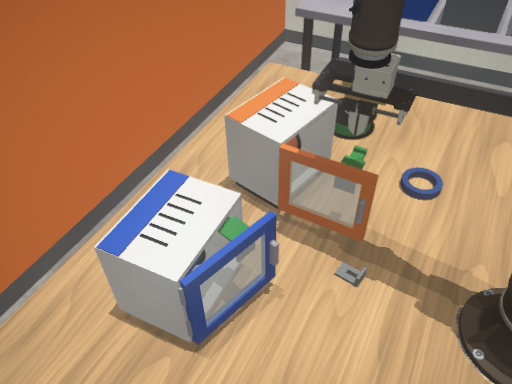

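View pics/scene6.png

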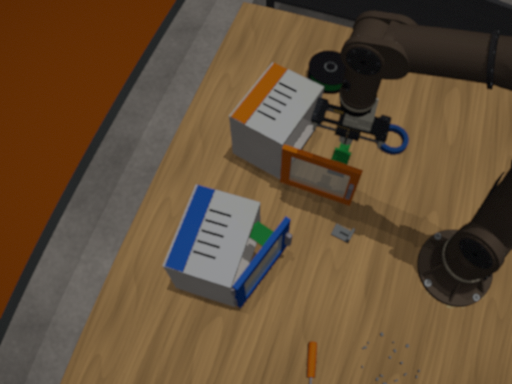

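```bash
python3 - <<'E'
from h import *
np.set_printoptions(suppress=True,precision=1)
a=wplane([(186,170),(436,182)],238);v=a[1]-a[0]
yaw=np.arctan2(-v[0],v[1]);print(a,np.linalg.norm(v),"door angle",-.234-yaw)
b=wplane([(236,221),(286,221)],216);print("pad width at z=216",np.linalg.norm(b[1]-b[0]))
b=wplane([(236,221),(286,221)],200);print("at z=200",np.linalg.norm(b[1]-b[0]))
for n in("scene","side"):
    A=cv2.imread(f"pics/{n}0.png");B=cv2.imread(f"pics/{n}6.png")
    s=np.s_[190:305,165:295] if n=="scene" else np.s_[215:345,95:280]
    print(n,"blue diff max",cv2.absdiff(A,B)[s].max(),cv2.absdiff(A,B)[s].mean())
B=cv2.imread("pics/side6.png")[130:250,270:390];W=cv2.imread("pics/wrist6.png")[120:240,170:450]
cv2.imwrite("pics/s6c.png",cv2.resize(B,None,fx=4,fy=4));cv2.imwrite("pics/w6c.png",cv2.resize(W,None,fx=2.8,fy=2.8))
E
```

```text
[[ 371.6  -93.   238. ]
 [ 596.8 -100.9  238. ]] 225.33557716705747 door angle 1.371763396823738
pad width at z=216 50.530526421591105
at z=200 53.7250573350756
scene blue diff max 53 5.903210702341137
side blue diff max 72 7.228911988911989
```

View pics/w6c.png

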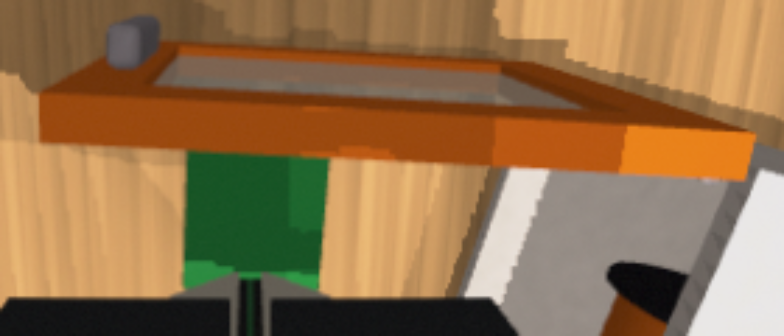

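View pics/s6c.png

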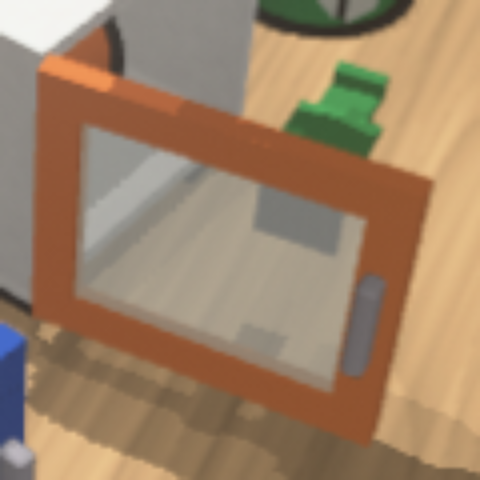

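```bash
python3 - <<'E'
from h import *
for n in("scene","side"):
    A=cv2.imread(f"pics/{n}0.png",0).astype(np.float32);B=cv2.imread(f"pics/{n}6.png",0).astype(np.float32)
    s=np.s_[215:310,230:295] if n=="scene" else np.s_[215:340,185:282]
    print(n,cv2.phaseCorrelate(A[s].copy(),B[s].copy()))
s=sense();print(s["time"],abs(s["qd"]).max(),s["ft_force"])
print(close_job())
E
```

```text
scene ((-0.025324425056211908, 0.01579705158401623), 1.0175367789687935)
side ((-0.011090732326202613, 0.5322361475382493), 0.9786352003097534)
9.0833 0.03428980062430083 [-0.5215959   0.48715642 -0.39511123]
the job is handed in; nothing more can be done
None
```

The orange door is open and the job is handed in, at about 9 s of the 40 s allowed. I reached the closed fingers into the gap and pressed the green pad about 15 mm down (about 4–6 N). I held it there while swinging the door open from inside, then lifted straight off.

Last checks:
- **Orange door:** about 1.37 rad open, roughly 79 degrees, measured in the wrist picture. The door edge came out at 225 mm there against the true 230 mm, so the angle is only approximate, but it is well clear of 60 degrees.
- **Orange catch:** sprung back up. The pad's 50 mm width fits its rest height of 216 mm (50.5 mm measured) and not a pressed-down height.
- **Blue door:** it looks unchanged. The scene picture shows no shift from the start. The side picture gave a 0.5 pixel vertical shift, which disagrees slightly. I took that as noise or shading, because nothing came near that door.
- **Robot:** the fingertips are about 75 mm above the door, and the wrist force is under 1 N (sensor noise), so it is touching nothing.

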